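# Press a takeaway lid shut all round

### The arm

A 7-joint arm with a two-finger parallel gripper is mounted at the origin on a cart in front of the work surface, level with it; the furniture and walls round the work are solid. World frame = base frame: x ahead of the robot, y to its left, z up, the work surface at z = 0. Lengths are in m, angles in rad, forces in N, time in s.
With the tool pointing down it reaches from about 0.4 to 0.85 m from the base axis. Payload 4.5 kg.
Tool frame: the origin (TCP) lies at the centre of the arm's flange, where the gripper is bolted on; the fingertips stand 166 mm ahead of it and the grasp point (between the pads) lies 147 mm ahead of it (r.grip_depth is the distance from the TCP to the grasp point, in m); z points along the fingers, y is the line along which they close (so a half turn about z gives the same grasp; the last joint's range is limited). The gripper opens to 88 mm and grips with 3 to 60 N. Pads are 18 mm wide; open, the fingers measure 123 mm over their backs; the gripper's body (75 mm by 187 mm) begins 45 mm behind the grasp point.
Start: joints at [-1.148, 0.689, -0.195, 1.565, 0.157, 0.902, -0.215], TCP at [0.237, 0.578, 0.405] pointing down, gripper open.
Joint ranges: [-3.01, 3.01], [-0.46, 2.08], [-1.47, 1.51], [0.13, 2.56], [-1, 4.14], [0.04, 2.09], [-2.66, 2.66]. Speed limits (rad/s): [2.57, 2.57, 3.14, 3.14, 3.14, 3.14, 3.14].

### API

Orientations are given as a unit quaternion [x, y, z, w].
In Python, from plant import status, cams, r, finder gives the robot as it stands.
- The arm moves only by the tool play_rows, never from a script. Its argument "rows" is a list of rows, each a list of 7 numbers: the opening in per cent of the stroke, from 0 (shut) to 100 (fully open), then the shift along the tool's x, y, z in m, then the turn, a rotation vector about the tool's x, y, z in degrees. A call has 1 to 8 rows; each row shifts and turns the commanded pose from where the row before left it, along the tool's axes as they then stand; what a row does not reach is not made up. A row lasts 1/8 s, in which the tool goes at most 62.5 mm and 10.7 degrees, less where a joint would pass 70% of its speed; a pose out of reach is approached as far as the arm can. A call with a gripper value outside its range is refused whole. The fingers move at their own pace and stop on an object; "grip_force" is the grip in N (left out, the last holds). Time passes only in rows, so rows that do not move let the fingers close. It gives the time, the measured TCP pose, the force, the opening and the grip force at its end, in the units of the state.
- status.get_state(): the state, without advancing time (a new reading comes with each control period).
- cams.snapshot(name): name is "scene" or "top" or "wrist"; returns the picture (384x512x3 uint8, red, green, blue); there is no depth.
- cams.camera_params(name): a dict with "vfov" (degrees; the focal length in pixels is half the picture's height over the tangent of half this angle, whatever the lens; pixels are square), "cx", "cy" (the principal point, pixels), "distortion" ([k1, k2, p1, p2, k3] as OpenCV has them; the pictures are not rectified), "R" (3x3) and "t" (3): a world point X has camera coordinates R X + t; the wrist camera has in their place "tool_from_camera" (4x4, takes a point from camera to tool coordinates, whose origin is the TCP and whose axes are the flange's). Camera axes: x right, y down, z forward; pixel columns grow to the right and rows downward; lengths in m; the calibration is good to about 2 mm. A picture is of the moment at which its call begins: read the wrist's pose just before it. camera_params takes no time and is no camera call.
- r.finish_job(): hands the job in; it is judged then, once.
Trained networks look in the newest picture that a camera, given by its name, has taken for a name from the list of things; names that differ only in an ending like _2 or _b are one class to them, and where a whole thing is asked for, a point or a joint stands for the part that bears it (a point fixed in the world has none). Each returns a list of dicts, best first, with "score" (0 to 1); they miss things now and then, are a little off and sometimes report something else, mostly with a low value. They report only what shows in the picture. A call takes as long as a camera call.
- finder.spot_in(camera, label): "at" ([x, y, z] in m, in the coordinates of the camera as it stood for that picture, good to about 4 mm: the middle of the surface that is visible of it).
- finder.regions_of(camera, label): "mask" (384x512 bool, what is visible of it).
The state is a dict: "clock": time; "q": joint angles; "qd": joint speeds; "joint_torque": joint torques, N m; "tool_pos": TCP position; "eef_rot": TCP orientation; "contact_force": force on the tool from outside, world axes, zero at the start; "moment": the same for the moment, N m; "opening": opening from 0.0 (shut) to 1.0 (fully open); "finger_force": force on a finger pad.
Only numpy, scipy, OpenCV 4.12 (cv2) and the standard library are available. Lean on these libraries where they do the work, as an engineer would, in place of code of your own. Each camera call takes 0.05 s, during which the arm holds its last target. There are 200 camera calls.

### The job

The lid of the black takeaway tub is on but its four raised rim sections have not been snapped shut. Press them fully down with the fingertips, flush with the lid's corners, one at a time: first the side with the red pull tab, then on round the rim clockwise as seen from above. Leave the tub standing about where it is, without lifting, tipping or crushing it, and leave the other things alone.

Things in the scene. Friction and masses are not known exactly. Their poses are not given: they have to be found in the camera images.
- food_box: loose black takeaway food tub (104 x 140 mm, about 0.65 kg) under a white snap-fit lid, outline 120 (x) by 156 (y) mm. Origin at the centre of its underside, z up, -x towards the side with the red pull tab (30 mm wide, sticks out 22 mm beyond the lid). It may be turned to any yaw and can slide on the worktop
- lid_centre (a point): centre of the lid's fixed, recessed middle panel, 50 mm above the worktop. The lid's four rounded corners are fixed and already seated, top at 56 mm; between them run four separate straight white rim sections, 14 mm wide, still raised by up to 7 mm above the corners
- rim_tab_top (a point): centre of the top face of the long rim section that carries the red pull tab (in the tub's frame at x = -53, y = 0, 116 mm long along y and 14 mm wide); it moves with the section: 61 to 63 mm above the worktop while raised, 56 mm (flush with the corners) when shut
- rim_tab (a joint): how far the long rim section that carries the red pull tab has been pressed straight down, m: 0 fully raised, 0.007 at its stop (shut, flush with the corners); at the start 0 to 0.002. It slides stiffly, needs about 7 N, and stays where it is left
- rim_second_top (a point): centre of the top face of the short rim section next clockwise (seen from above) after the tab section (in the tub's frame at x = 0, y = +71, 80 mm long along x and 14 mm wide); it moves with the section: 61 to 63 mm above the worktop while raised, 56 mm (flush with the corners) when shut
- rim_second (a joint): how far the short rim section next clockwise (seen from above) after the tab section has been pressed straight down, m: 0 fully raised, 0.007 at its stop (shut, flush with the corners); at the start 0 to 0.002. It slides stiffly, needs about 7 N, and stays where it is left
- rim_third_top (a point): centre of the top face of the long rim section opposite the tab section (in the tub's frame at x = +53, y = 0, 116 mm long along y and 14 mm wide); it moves with the section: 61 to 63 mm above the worktop while raised, 56 mm (flush with the corners) when shut
- rim_third (a joint): how far the long rim section opposite the tab section has been pressed straight down, m: 0 fully raised, 0.007 at its stop (shut, flush with the corners); at the start 0 to 0.002. It slides stiffly, needs about 7 N, and stays where it is left
- rim_fourth_top (a point): centre of the top face of the remaining short rim section (in the tub's frame at x = 0, y = -71, 80 mm long along x and 14 mm wide); it moves with the section: 61 to 63 mm above the worktop while raised, 56 mm (flush with the corners) when shut
- rim_fourth (a joint): how far the remaining short rim section has been pressed straight down, m: 0 fully raised, 0.007 at its stop (shut, flush with the corners); at the start 0 to 0.002. It slides stiffly, needs about 7 N, and stays where it is left
- dip_red: lidded dip cup, red, 69 mm across, 34 mm high; loose bystander, origin at the centre of its underside
- dip_white: lidded dip cup, off-white, 69 mm across, 34 mm high; loose bystander, origin at the centre of its underside
- shaker_chili: glass shaker with steel cap, reddish flakes, 73 mm across, 119 mm high; loose bystander, origin at the centre of its underside
- can_1: drink can, green and yellow, 66 mm across, 115 mm high; loose bystander, origin at the centre of its underside
- togo_box_2: closed plain white clamshell take-out box, 140 by 130 by 63 mm, not part of the job; loose bystander, origin at the centre of its underside

How it is judged:
By the outcome, as a careful person would: the job done as asked, in the order asked, and still so for the second after the job is handed in, with the robot touching nothing.
It also fails if it takes over 48 s, if anything falls off the work surface, if the arm or the gripper's body presses on something with over 40 N, if the wrist force passes 120 N, or if a joint passes its speed limit or range.

## Working session

There is one attempt and no reset: what is moved stays moved. The work goes in short steps, Python scripts to look and compute and a tool call to move; the robot and the scene stay as the last step left them, time stands still between calls to the robot, and variables do not carry over. Pictures are saved under pics/ and viewed, at most 10 in all, crops included, and the job is handed in when it is done.

Besides the shell and the picture viewer there is one more tool, called after ">>>" as a command line: name --pt "numbers of a row" for each row, then --argument value for the rest. play_rows: Moves the arm, as the interface text tells. Its arguments: {"type":"object","properties":{"rows":{"type":"array","items":{"type":"array","items":{"type":"number"}}},"grip_force":{"type":"number"}},"required":["rows"]}

```bash
mkdir -p pics; ls; cat > h.py <<'E'
import numpy as np, cv2
from plant import status, cams, r, finder
from scipy.spatial.transform import Rotation as Ro
def K(p):
    f=192/np.tan(np.radians(p['vfov'])/2); return np.array([[f,0,p['cx']],[0,f,p['cy']],[0,0,1.]])
def ext(name):
    p=cams.camera_params(name)
    if 'R' in p: return p,np.array(p['R']),np.array(p['t'])
    s=status.get_state(); T=np.eye(4); T[:3,:3]=Ro.from_quat(s['eef_rot']).as_matrix(); T[:3,3]=s['tool_pos']
    M=np.linalg.inv(T@np.array(p['tool_from_camera'])); return p,M[:3,:3],M[:3,3]
def proj(e,X):
    p,R,t=e; return cv2.projectPoints(np.atleast_2d(X).astype(float),cv2.Rodrigues(R)[0],t,K(p),np.array(p['distortion'],float))[0][:,0]
def onplane(e,uv,z):
    p,R,t=e; n=cv2.undistortPoints(np.atleast_2d(uv).astype(float)[:,None],K(p),np.array(p['distortion'],float))[:,0]
    d=np.c_[n,np.ones(len(n))]@R; o=-R.T@t; return o+d*((z-o[2])/d[:,2])[:,None]
E
python3 - <<'E'
from h import *
s=status.get_state(); print(s['clock'],s['tool_pos'],s['eef_rot'])
for c in ['top','scene']:
    im=cams.snapshot(c); cv2.imwrite(f'pics/{c}1.png',im[:,:,::-1]); e=ext(c)
    for l in ['lid_centre','rim_tab_top','rim_second_top','rim_third_top','rim_fourth_top','food_box','dip_red','dip_white','shaker_chili','can_1','togo_box_2']:
        q=finder.spot_in(c,l)
        print(c,l,[(round(a['score'],2),(e[1].T@(np.array(a['at'])-e[2])).round(3).tolist()) for a in q[:2]])
E
```

```text
pics
0.0 [0.23682729 0.57801237 0.4039216 ] [ 1.93145101e-01  9.81169753e-01 -9.34956724e-04 -1.04188577e-04]
top lid_centre [(0.88, [0.522, 0.027, 0.051]), (0.65, [0.584, 0.087, 0.059])]
top rim_tab_top [(0.7, [0.49, 0.074, 0.061]), (0.57, [0.545, 0.289, 0.032])]
top rim_second_top [(0.48, [0.586, 0.085, 0.063])]
top rim_third_top []
top rim_fourth_top [(0.62, [0.474, -0.015, 0.061])]
top food_box [(0.67, [0.524, 0.023, 0.054]), (0.34, [0.427, -0.342, 0.108])]
top dip_red [(0.53, [0.445, 0.282, 0.034])]
top dip_white [(0.49, [0.546, 0.291, 0.035]), (0.33, [0.495, 0.071, 0.06])]
top shaker_chili [(0.57, [0.573, -0.317, 0.078])]
top can_1 [(0.59, [0.431, -0.345, 0.11])]
top togo_box_2 [(0.56, [0.491, 0.449, 0.061])]
scene lid_centre [(0.59, [0.503, 0.013, 0.049])]
scene rim_tab_top [(0.57, [0.493, 0.072, 0.064])]
scene rim_second_top [(0.61, [0.588, 0.071, 0.056])]
scene rim_third_top [(0.57, [0.555, -0.019, 0.061])]
scene rim_fourth_top [(0.59, [0.474, -0.016, 0.064])]
scene food_box []
scene dip_red []
scene dip_white [(0.55, [0.537, 0.284, 0.036]), (0.42, [0.503, 0.014, 0.049])]
scene shaker_chili [(0.97, [0.57, -0.334, 0.077]), (0.41, [0.473, -0.017, 0.062])]
scene can_1 [(0.56, [0.406, -0.359, 0.078])]
scene togo_box_2 []
```

```bash
python3 - <<'E'
from h import *
im=cv2.imread('pics/top1.png'); e=ext('top')
c=np.array([.523,.027]); a=np.radians(-55)
def W(x,y,z): return np.array([c[0]+np.cos(a)*x-np.sin(a)*y, c[1]+np.sin(a)*x+np.cos(a)*y, z])
u0=proj(e,[.523,.027,.056])[0]; x0,y0=(u0-[66,50]).astype(int)
cr=cv2.resize(im[y0:y0+100,x0:x0+132],None,fx=6,fy=6,interpolation=2)
print(x0,y0)
raw=cr.copy()
for pts in [[(-60,-78),(60,-78),(60,78),(-60,78)]]:
    q=(proj(e,[W(x/1e3,y/1e3,.056) for x,y in pts])-[x0,y0]+.5)*6
    cv2.polylines(cr,[q.astype(int)],True,(0,0,255),1)
q=(proj(e,[W(-.082,0,.056)])-[x0,y0]+.5)*6; cv2.circle(cr,q[0].astype(int),4,(0,255,0),1)
cv2.imwrite('pics/crop1.png',cr); 
E
```

```text
195 143
```

View pics/crop1.png

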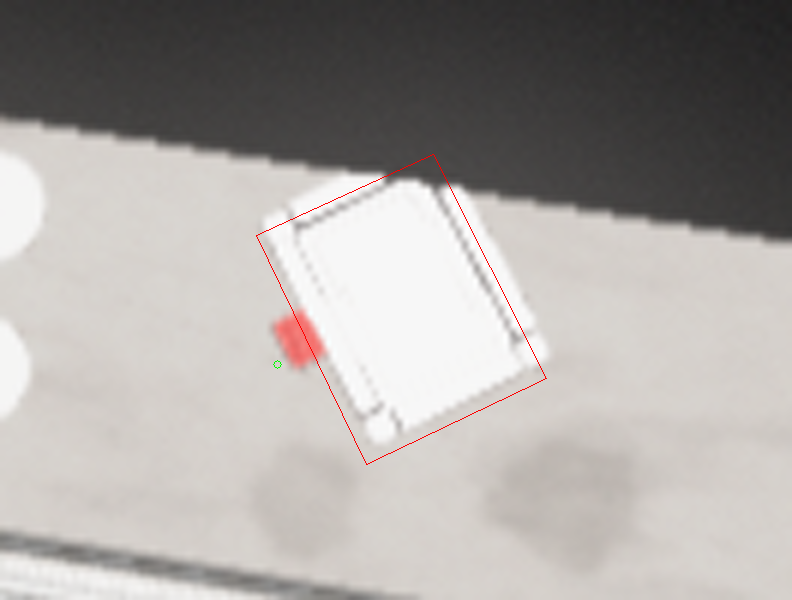

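View pics/top1.png

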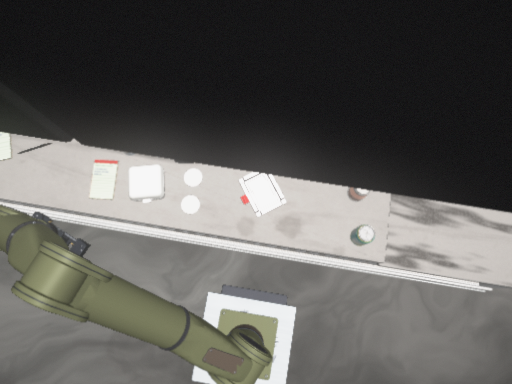

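>>> play_rows --pt "0 -0.042 -0.038 0 0 0 0" --pt "0 -0.042 -0.038 0 0 0 0" --pt "0 -0.042 -0.038 0 0 0 0" --pt "0 -0.042 -0.038 0 0 0 0" --pt "0 -0.042 -0.038 0 0 0 0" --pt "0 -0.042 -0.038 0 0 0 0" --pt "0 -0.042 -0.038 0 0 0 0" --pt "0 -0.042 -0.038 0 0 0 0"

```text
clock: 2.2
tool_pos: [0.4333, 0.1681, 0.405]
eef_rot: [0.193, 0.981, 0.0, 0.0]
contact_force: [1.6, -0.3, -0.9]
opening: 0.117
finger_force: 0.0
```

```bash
python3 - <<'E'
from h import *
s=status.get_state(); print(s['clock'],s['tool_pos'],s['eef_rot'],s['q'],s['opening'],s['contact_force'])
print(np.array(cams.camera_params('wrist')['tool_from_camera']).round(3))
E
```

```text
2.2 [0.43334665 0.16809457 0.40500002] [1.93101323e-01 9.81178660e-01 3.61340550e-04 4.31332310e-04] [-0.29888217  0.49055226 -0.2555875   2.02957037  0.19986119  0.64355723
  0.49622447] 0.11657996528404853 [ 1.63906774 -0.29098208 -0.92747022]
[[-0.    -0.955 -0.298  0.077]
 [ 1.    -0.    -0.    -0.   ]
 [ 0.    -0.298  0.955  0.02 ]
 [ 0.     0.     0.     1.   ]]
```

>>> play_rows --pt "0 -0.045 -0.032 0 0 0 0" --pt "0 -0.045 -0.032 0 0 0 0" --pt "0 -0.045 -0.032 0 0 0 0" --pt "0 0 0 0 0 0 10" --pt "0 0 0 0 0 0 10" --pt "0 0 0 0 0 0 10" --pt "0 0 0 0 0 0 0"

```text
clock: 3.08
tool_pos: [0.5212, 0.0299, 0.4048]
eef_rot: [0.44, 0.898, -0.0, 0.0]
contact_force: [-0.5, -0.4, 0.1]
opening: -0.001
finger_force: 0.0
```

```bash
python3 - <<'E'
from h import *
s=status.get_state(); print(s['clock'],s['tool_pos'],s['eef_rot'],s['q'],s['opening'],s['contact_force'])
e=ext('wrist'); im=cams.snapshot('wrist'); cv2.imwrite('pics/w1.png',im[:,:,::-1])
import pickle; pickle.dump(e,open('w1.pkl','wb'))
for l in ['lid_centre','rim_tab_top','rim_second_top','rim_third_top','rim_fourth_top','food_box']:
    q=finder.spot_in('wrist',l)
    print(l,[(round(a['score'],2),(e[1].T@(np.array(a['at'])-e[2])).round(3).tolist(),proj(e,e[1].T@(np.array(a['at'])-e[2])).round().tolist()) for a in q[:2]])
E
```

```text
3.075 [0.52118722 0.02986622 0.40483675] [ 4.39625423e-01  8.98181174e-01 -6.92870626e-05  2.46076011e-04] [-0.07375358  0.55271332 -0.11372957  1.87686644  0.09143792  0.71665917
  0.42076043] -0.0007727945021787976 [-0.51040025 -0.41763941  0.12694344]
lid_centre [(0.46, [0.568, -0.015, 0.059], [[267.0, 225.0]])]
rim_tab_top []
rim_second_top [(0.56, [0.587, 0.07, 0.062], [[332.0, 177.0]])]
rim_third_top [(0.96, [0.566, -0.013, 0.065], [[267.0, 225.0]])]
rim_fourth_top [(0.72, [0.476, -0.012, 0.063], [[200.0, 174.0]]), (0.65, [0.495, 0.078, 0.066], [[268.0, 116.0]])]
food_box [(0.55, [0.535, 0.032, 0.052], [[270.0, 173.0]])]
```

View pics/w1.png

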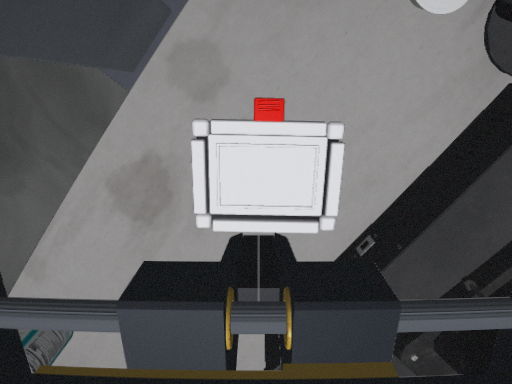

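```bash
cat > fit.py <<'E'
from h import *
import pickle
from scipy.optimize import least_squares
def W(p,X): 
    X=np.array(X,float)/1e3; c,s=np.cos(p[2]),np.sin(p[2])
    return np.c_[p[0]+c*X[:,0]-s*X[:,1],p[1]+s*X[:,0]+c*X[:,1],X[:,2]]
cor=[(-53,-71,56),(-53,71,56),(53,71,56),(53,-71,56)]
E
python3 - <<'E'
from fit import *
e=pickle.load(open('w1.pkl','rb'))
px=np.array([(201,128),(335,131),(328,223),(204,221)],float)
f=lambda p:(proj(e,W(p,cor))-px).ravel()
s=least_squares(f,[.523,.03,-.96]); p=s.x; print(p,np.degrees(p[2]),f(p).round(1))
im=cv2.imread('pics/w1.png'); x0,y0,k=180,85,4.4
cr=cv2.resize(im[y0:y0+130,x0:x0+180],None,fx=k,fy=k,interpolation=2)
def pl(X,col): cv2.polylines(cr,[((proj(e,W(p,X))-[x0,y0]+.5)*k).astype(int)],True,col,1)
pl([(-60,-78,56),(-60,78,56),(60,78,56),(60,-78,56)],(0,0,255))
for x,y,a,b in [(-53,0,7,58),(53,0,7,58),(0,71,40,7),(0,-71,40,7)]:
    pl([(x-a,y-b,62),(x+a,y-b,62),(x+a,y+b,62),(x-a,y+b,62)],(255,0,0))
cv2.imwrite('pics/w1c.png',cr)
E
```

```text
[ 0.53524308  0.02614727 -0.92802255] -53.17177519115758 [-2.9 -1.6  3.5 -2.   1.8  2.6 -2.4  2.5]
```

View pics/w1c.png

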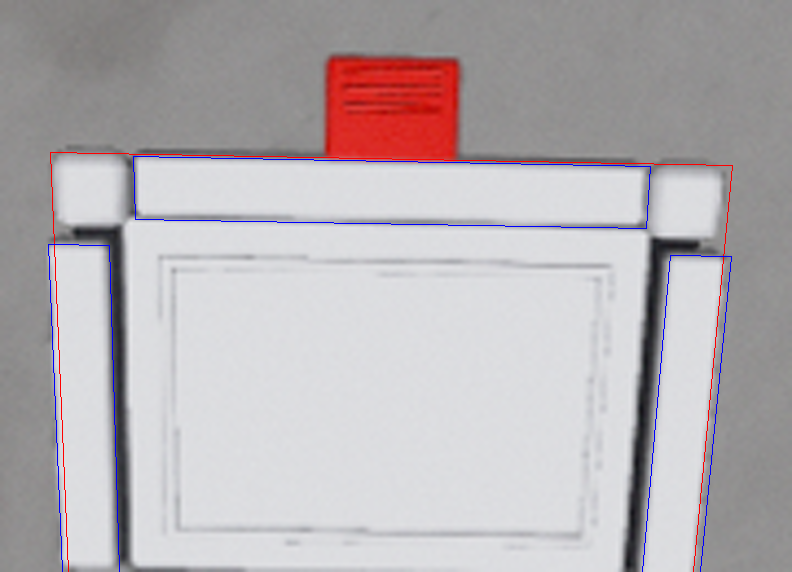

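```bash
python3 - <<'E'
from fit import *
e=pickle.load(open('w1.pkl','rb'))
c=lambda u,v:(180+u/4.4-.5,85+v/4.4-.5)
pts=[((-60,-58,62),c(135,152)),((-60,58,62),c(648,164)),((-46,-58,62),c(135,218)),((-46,58,62),c(648,228)),
((-40,-78,62),c(50,245)),((-40,-64,62),c(110,243)),((-40,64,62),c(664,253)),((-40,78,62),c(722,256)),
((60,-58,62),(213,232)),((60,58,62),(318.5,233)),((46,-58,62),(213,220.5)),((46,58,62),(319,221.5)),((40,-78,62),(194,214)),((40,78,62),(337,216))]
X=[a for a,_ in pts]; px=np.array([b for _,b in pts])
# residual also lets camera height error float
f=lambda p:(proj(e,W(p,X)+[0,0,p[3]])-px).ravel()
s=least_squares(f,[.523,.03,-.95,0]); p=s.x; print(p,np.degrees(p[2]),f(p).round(1))
im=cv2.imread('pics/w1.png'); x0,y0,k=180,92,4.3
cr=cv2.resize(im[y0:y0+139+8,x0:x0+180],None,fx=k,fy=4,interpolation=2)
def pl(X,col): cv2.polylines(cr,[((proj(e,W(p,X)+[0,0,p[3]])-[x0,y0]+.5)*[k,4]).astype(int)],True,col,1)
for x,y,a,b in [(-53,0,7,58),(53,0,7,58),(0,71,40,7),(0,-71,40,7)]:
    pl([(x-a,y-b,62),(x+a,y-b,62),(x+a,y+b,62),(x-a,y+b,62)],(255,0,0))
cv2.imwrite('pics/w1d.png',cr)
# top camera check
e=ext('top'); print(proj(e,W(p,[(-82,-15,56),(-82,15,56),(53,-71,56),(53,71,56),(-53,71,56),(-53,-71,56)]))-[195,143])
E
```

```text
[ 0.5351334   0.02585775 -0.92680177 -0.00195356] -53.10182997677834 [-0.3  1.1 -0.1  0.4  0.   0.2 -1.1 -0.1 -0.3 -0.2 -0.1  0.4  0.7  0.3
  1.3 -0.1 -0.1 -0.8 -0.3 -0.2 -0.5 -1.   0.1 -0.4 -0.1 -0.   0.9  0.2]
[[48.89810131 61.26949843]
 [45.14265988 54.06455292]
 [89.18761424 57.83847596]
 [70.90561069 24.40307485]
 [45.29407184 37.23738876]
 [63.18187917 71.1980926 ]]
```

View pics/w1d.png

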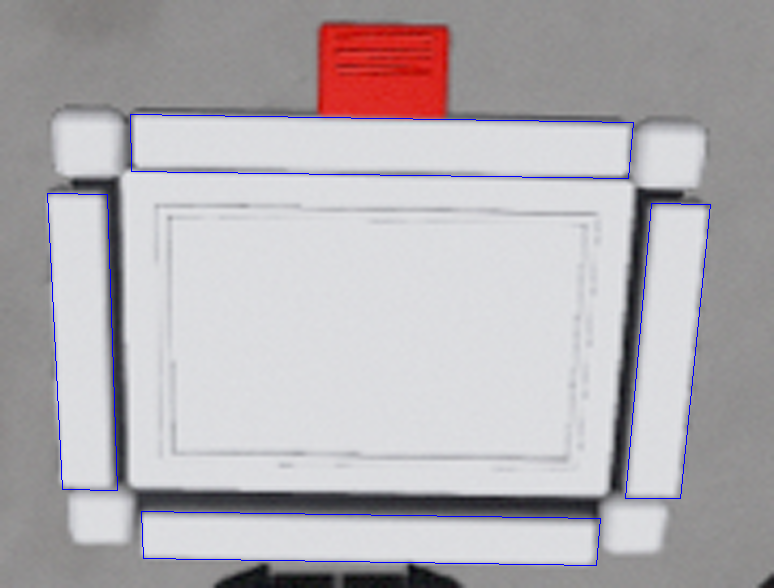

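>>> play_rows --pt "0 0.0383 0.0094 0.03 0 0 0" --pt "0 0 0 0.05 0 0 0.9" --pt "0 0 0 0.05 0 0 0" --pt "0 0 0 0.035 0 0 0" --pt "0 0 0 0.0 0 0 0" --pt "0 0 0 0.004 0 0 0" --pt "0 0 0 0.002 0 0 0"

```text
clock: 4.3
tool_pos: [0.5057, 0.0658, 0.235]
eef_rot: [0.448, 0.894, 0.001, 0.001]
contact_force: [-0.2, 0.3, -0.5]
opening: 0.006
finger_force: 0.0
```

```bash
cat > st.py <<'E'
from fit import *
import sys
P=np.array([.5351,.0259,np.radians(-53.1)])
s=status.get_state(); Rm=Ro.from_quat(s['eef_rot']).as_matrix(); tp=np.array(s['tool_pos'])
c,n=np.cos(P[2]),np.sin(P[2]); d=(tp[:2]-P[:2])*1e3
print('clk',s['clock'],'tip z mm',(tp[2]-.166)*1e3,'in tub frame',d@[c,n],d@[-n,c],'yaw of tool y rel tub',np.degrees(np.arctan2(Rm[1,1],Rm[0,1])-P[2]),'tilt',Rm[:,2].round(4),'F',np.round(s['contact_force'],1),'M',np.round(s['moment'],2))
if len(sys.argv)>1:
    t=W(P,[list(map(float,sys.argv[1:4]))])[0]+[0,0,.166]; print('tool shift',(Rm.T@(t-tp)).round(4))
E
python3 st.py -50 0 56
```

```text
clk 4.3 tip z mm 68.97155450573061 in tub frame -49.51483463407398 0.4548640787105107 yaw of tool y rel tub 89.92017140450963 tilt [ 2.7e-03  7.0e-04 -1.0e+00] F [-0.2  0.3 -0.5] M [0.   0.03 0.01]
tool shift [ 0.0005 -0.0005  0.013 ]
```

>>> play_rows --pt "0 0 0 0.002 0 0 0" --pt "0 0 0 0.002 0 0 0" --pt "0 0 0 0.002 0 0 0" --pt "0 0 0 0.002 0 0 0" --pt "0 0 0 0.0 0 0 0"

```text
clock: 4.92
tool_pos: [0.5053, 0.0658, 0.226]
eef_rot: [0.448, 0.894, 0.0, 0.0]
contact_force: [0.1, 0.6, 4.7]
opening: 0.002
finger_force: 2.1
```

>>> play_rows --pt "0 0 0 0.002 0 0 0" --pt "0 0 0 0.0 0 0 0"

```text
clock: 5.18
tool_pos: [0.5053, 0.0658, 0.224]
eef_rot: [0.448, 0.894, 0.0, 0.0]
contact_force: [-0.4, 0.1, 5.2]
opening: 0.003
finger_force: 2.4
```

>>> play_rows --pt "0 0 0 0.001 0 0 0" --pt "0 0 0 0.0 0 0 0"

```text
clock: 5.42
tool_pos: [0.5052, 0.0657, 0.2231]
eef_rot: [0.448, 0.894, 0.0, 0.0]
contact_force: [-0.5, -0.1, 6.5]
opening: 0.011
finger_force: 2.8
```

>>> play_rows --pt "0 0 0 0.001 0 0 0" --pt "0 0 0 0.0 0 0 0"

```text
clock: 5.68
tool_pos: [0.5052, 0.0658, 0.2224]
eef_rot: [0.448, 0.894, 0.0, 0.0]
contact_force: [0.3, -0.2, 8.9]
opening: 0.006
finger_force: 4.5
```

>>> play_rows --pt "0 0 0 0.0005 0 0 0" --pt "0 0 0 0.0 0 0 0"

```text
clock: 5.92
tool_pos: [0.5052, 0.0658, 0.2223]
eef_rot: [0.448, 0.894, 0.0, 0.0]
contact_force: [-2.7, 0.3, 14.1]
opening: 0.009
finger_force: 7.1
```

>>> play_rows --pt "0 0 0 0.0005 0 0 0" --pt "0 0 0 0.0 0 0 0"

```text
clock: 6.18
tool_pos: [0.5051, 0.0658, 0.2223]
eef_rot: [0.448, 0.894, 0.0, 0.001]
contact_force: [-2.6, -0.7, 19.2]
opening: 0.007
finger_force: 9.5
```

>>> play_rows --pt "0 0 0 -0.005 0 0 0" --pt "0 0 0 -0.02 0 0 0" --pt "0 -0.05 0.034 0 0 0 0" --pt "0 0 0.034 0 0 0 0" --pt "0 0 0 0 0 0 10" --pt "0 0 0 0 0 0 10" --pt "0 0 0 0 0 0 10" --pt "0 0 0 0 0 0 10"

```text
clock: 7.18
tool_pos: [0.5894, 0.0665, 0.2453]
eef_rot: [0.728, 0.685, -0.0, -0.0]
contact_force: [0.8, 1.0, 0.5]
opening: 0.002
finger_force: 0.0
```

>>> play_rows --pt "0 0 0 0 0 0 10" --pt "0 0 0 0 0 0 10" --pt "0 0 0 0 0 0 10" --pt "0 0 0 0 0 0 10" --pt "0 0 0 0 0 0 10" --pt "0 0 0 0 0 0 0"

```text
clock: 7.92
tool_pos: [0.5893, 0.0667, 0.2453]
eef_rot: [0.948, 0.317, -0.0, 0.0]
contact_force: [0.5, 0.4, 0.2]
opening: 0.006
finger_force: 0.0
```

```bash
python3 - <<'E'
from fit import *
e=ext('wrist'); im=cams.snapshot('wrist'); cv2.imwrite('pics/w2.png',im[:,:,::-1]); pickle.dump(e,open('w2.pkl','wb'))
P=np.array([.5351,.0259,np.radians(-53.1)])
for x,y,a,b,z in [(-53,0,7,58,56),(53,0,7,58,62),(0,71,40,7,62),(0,-71,40,7,62)]:
    q=proj(e,W(P,[(x-a,y-b,z),(x+a,y-b,z),(x+a,y+b,z),(x-a,y+b,z)]))
    im=cv2.polylines(np.ascontiguousarray(im),[q.astype(int)],True,(0,0,255),1)
cv2.imwrite('pics/w2o.png',im[:,:,::-1])
E
python3 st.py 0 68.5 70
```

```text
clk 7.975 tip z mm 79.37067164477595 in tub frame -0.02068186355251811 67.87630778883229 yaw of tool y rel tub 0.13318189963502478 tilt [-7.e-04 -3.e-04 -1.e+00] F [-0.5  0.6 -0.4] M [-0.05  0.12 -0.02]
tool shift [0.0006 0.     0.0094]
```

View pics/w2o.png

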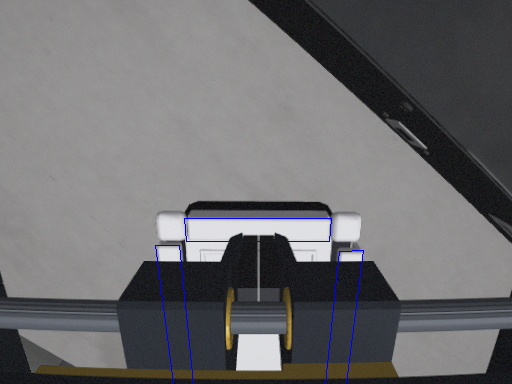

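>>> play_rows --pt "0 0.0006 0 0.012 0 0 0" --pt "0 0 0 0.0 0 0 0" --pt "0 0 0 0.002 0 0 0" --pt "0 0 0 0.002 0 0 0" --pt "0 0 0 0.002 0 0 0" --pt "0 0 0 0.002 0 0 0" --pt "0 0 0 0 0 0 0"

```text
clock: 8.85
tool_pos: [0.5901, 0.0668, 0.2261]
eef_rot: [0.949, 0.316, 0.0, -0.0]
contact_force: [-1.0, -0.5, 4.4]
opening: 0.007
finger_force: 2.1
```

>>> play_rows --pt "0 0 0 0.002 0 0 0" --pt "0 0 0 0.0 0 0 0"

```text
clock: 9.1
tool_pos: [0.59, 0.0668, 0.2242]
eef_rot: [0.949, 0.316, 0.0, -0.0]
contact_force: [-1.3, -0.1, 4.7]
opening: 0.01
finger_force: 2.5
```

>>> play_rows --pt "0 0 0 0.0015 0 0 0" --pt "0 0 0 0.0 0 0 0"

```text
clock: 9.35
tool_pos: [0.5901, 0.0668, 0.2227]
eef_rot: [0.949, 0.316, 0.0, -0.0]
contact_force: [-1.4, 0.1, 5.3]
opening: -0.001
finger_force: 2.7
```

>>> play_rows --pt "0 0 0 0.001 0 0 0" --pt "0 0 0 0.0 0 0 0"

```text
clock: 9.6
tool_pos: [0.59, 0.0667, 0.2224]
eef_rot: [0.949, 0.316, 0.0, -0.0]
contact_force: [-1.9, 0.9, 11.1]
opening: 0.002
finger_force: 5.5
```

>>> play_rows --pt "0 0 0 0.0005 0 0 0" --pt "0 0 0 0.0 0 0 0"

```text
clock: 9.85
tool_pos: [0.59, 0.0667, 0.2224]
eef_rot: [0.949, 0.316, 0.0, -0.0]
contact_force: [-3.9, 0.9, 14.4]
opening: 0.005
finger_force: 7.4
```

>>> play_rows --pt "0 0 0 0.0005 0 0 0" --pt "0 0 0 0.0 0 0 0"

```text
clock: 10.1
tool_pos: [0.59, 0.0667, 0.2223]
eef_rot: [0.949, 0.316, 0.001, -0.0]
contact_force: [-4.9, -0.1, 18.1]
opening: 0.005
finger_force: 9.2
```

>>> play_rows --pt "0 0 0 -0.005 0 0 0" --pt "0 0 0 -0.02 0 0 0" --pt "0 -0.0345 0.025 0 0 0 0" --pt "0 -0.0345 0.025 0 0 0 0" --pt "0 0 0 0 0 0 -10" --pt "0 0 0 0 0 0 -10" --pt "0 0 0 0 0 0 -10" --pt "0 0 0 0 0 0 -10"

```text
clock: 11.1
tool_pos: [0.5648, -0.0146, 0.245]
eef_rot: [0.782, 0.624, -0.0, 0.0]
contact_force: [0.2, -0.2, 0.5]
opening: 0.007
finger_force: 0.0
```

>>> play_rows --pt "0 0 0 0 0 0 -10" --pt "0 0 0 0 0 0 -10" --pt "0 0 0 0 0 0 -10" --pt "0 0 0 0 0 0 -10" --pt "0 0 0 0 0 0 -10" --pt "0 0 0 0 0 0 0"

```text
clock: 11.85
tool_pos: [0.5648, -0.0148, 0.245]
eef_rot: [0.449, 0.894, 0.0, -0.0]
contact_force: [0.6, -0.5, 0.7]
opening: 0.0
finger_force: 0.0
```

```bash
python3 - <<'E'
from fit import *
e=ext('wrist'); im=cams.snapshot('wrist'); pickle.dump(e,open('w3.pkl','wb'))
P=np.array([.5351,.0259,np.radians(-53.1)])
for x,y,a,b,z in [(-53,0,7,58,56),(53,0,7,58,62),(0,71,40,7,56),(0,-71,40,7,62)]:
    q=proj(e,W(P,[(x-a,y-b,z),(x+a,y-b,z),(x+a,y+b,z),(x-a,y+b,z)]))
    im=cv2.polylines(np.ascontiguousarray(im),[q.astype(int)],True,(0,0,255),1)
cv2.imwrite('pics/w3o.png',im[:,:,::-1])
E
python3 st.py 50 0 70
```

```text
clk 11.9 tip z mm 79.03230219141754 in tub frame 50.291707784082845 -0.6481883538367121 yaw of tool y rel tub 89.7235734870621 tilt [-1.e-04  3.e-04 -1.e+00] F [-0.2 -0.6 -0.6] M [-0.06  0.02  0.01]
tool shift [0.0003 0.0006 0.009 ]
```

View pics/w3o.png

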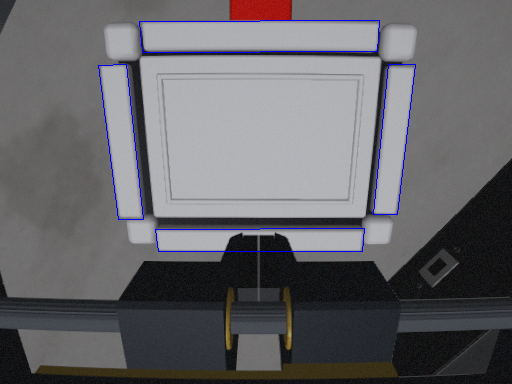

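>>> play_rows --pt "0 0.0003 0.0006 0.012 0 0 0" --pt "0 0 0 0.0 0 0 0" --pt "0 0 0 0.002 0 0 0" --pt "0 0 0 0.002 0 0 0" --pt "0 0 0 0.002 0 0 0" --pt "0 0 0 0.002 0 0 0" --pt "0 0 0 0 0 0 0"

```text
clock: 12.78
tool_pos: [0.5651, -0.0139, 0.2257]
eef_rot: [0.448, 0.894, 0.0, 0.0]
contact_force: [-0.1, 0.0, 3.4]
opening: 0.004
finger_force: 2.4
```

>>> play_rows --pt "0 0 0 0.002 0 0 0" --pt "0 0 0 0.001 0 0 0" --pt "0 0 0 0.0 0 0 0"

```text
clock: 13.15
tool_pos: [0.5651, -0.0139, 0.2227]
eef_rot: [0.448, 0.894, 0.0, 0.0]
contact_force: [-0.9, -0.0, 5.8]
opening: 0.007
finger_force: 2.7
```

>>> play_rows --pt "0 0 0 0.001 0 0 0" --pt "0 0 0 0.0 0 0 0"

```text
clock: 13.4
tool_pos: [0.565, -0.0139, 0.2224]
eef_rot: [0.448, 0.894, 0.0, 0.0]
contact_force: [-2.5, -0.3, 11.4]
opening: 0.008
finger_force: 5.8
```

>>> play_rows --pt "0 0 0 0.0005 0 0 0" --pt "0 0 0 0.0005 0 0 0" --pt "0 0 0 0.0 0 0 0"

```text
clock: 13.78
tool_pos: [0.565, -0.0139, 0.2223]
eef_rot: [0.448, 0.894, 0.0, 0.001]
contact_force: [-4.9, 0.1, 19.6]
opening: 0.006
finger_force: 9.9
```

>>> play_rows --pt "0 0 0 -0.005 0 0 0" --pt "0 0 0 -0.02 0 0 0" --pt "0 0.025 -0.0345 0 0 0 0" --pt "0 0.025 -0.034 0 0 0 0" --pt "0 0 0 0 0 0 10" --pt "0 0 0 0 0 0 10" --pt "0 0 0 0 0 0 10" --pt "0 0 0 0 0 0 10"

```text
clock: 14.78
tool_pos: [0.4804, -0.015, 0.2451]
eef_rot: [0.728, 0.685, 0.0, 0.0]
contact_force: [0.3, -0.3, -1.3]
opening: 0.005
finger_force: 0.0
```

>>> play_rows --pt "0 0 0 0 0 0 10" --pt "0 0 0 0 0 0 10" --pt "0 0 0 0 0 0 10" --pt "0 0 0 0 0 0 10" --pt "0 0 0 0 0 0 10" --pt "0 0 0 0 0 0 0"

```text
clock: 15.52
tool_pos: [0.4804, -0.0149, 0.2451]
eef_rot: [0.949, 0.317, -0.0, 0.0]
contact_force: [-0.3, -0.0, 0.8]
opening: 0.007
finger_force: 0.0
```

```bash
python3 st.py 0 -68.5 70
```

```text
clk 15.525 tip z mm 79.07002986805692 in tub frame -0.2549483763679845 -68.24300128835087 yaw of tool y rel tub 0.027224267255796176 tilt [ 1.e-04 -3.e-04 -1.e+00] F [-0.3 -0.   0.8] M [-0.02  0.14 -0.04]
tool shift [-0.0003  0.0003  0.0091]
```

>>> play_rows --pt "0 -0.0003 0.0003 0.012 0 0 0" --pt "0 0 0 0.0 0 0 0" --pt "0 0 0 0.002 0 0 0" --pt "0 0 0 0.002 0 0 0" --pt "0 0 0 0.002 0 0 0" --pt "0 0 0 0.002 0 0 0" --pt "0 0 0 0 0 0 0"

```text
clock: 16.4
tool_pos: [0.4802, -0.0154, 0.2255]
eef_rot: [0.949, 0.316, 0.0, -0.0]
contact_force: [-0.7, -0.5, 3.3]
opening: 0.004
finger_force: 2.0
```

>>> play_rows --pt "0 0 0 0.002 0 0 0" --pt "0 0 0 0.001 0 0 0" --pt "0 0 0 0.0 0 0 0"

```text
clock: 16.77
tool_pos: [0.4802, -0.0154, 0.2225]
eef_rot: [0.949, 0.316, 0.0, -0.0]
contact_force: [-0.8, -0.2, 4.7]
opening: 0.009
finger_force: 2.5
```

>>> play_rows --pt "0 0 0 0.001 0 0 0" --pt "0 0 0 0.0 0 0 0"

```text
clock: 17.02
tool_pos: [0.4801, -0.0155, 0.2223]
eef_rot: [0.949, 0.316, 0.001, -0.0]
contact_force: [-2.1, 0.9, 13.9]
opening: 0.006
finger_force: 7.3
```

>>> play_rows --pt "0 0 0 0.0005 0 0 0" --pt "0 0 0 0.0005 0 0 0" --pt "0 0 0 0.0 0 0 0"

```text
clock: 17.4
tool_pos: [0.48, -0.0156, 0.2222]
eef_rot: [0.949, 0.316, 0.001, -0.0]
contact_force: [-2.6, 0.7, 25.4]
opening: 0.005
finger_force: 12.7
```

>>> play_rows --pt "0 0 0 -0.005 0 0 0" --pt "0 0 0 -0.03 0 0 0" --pt "0 0 0 -0.05 0 0 0" --pt "0 0 0 -0.05 0 0 0" --pt "0 0 0 -0.03 0 0 0" --pt "0 0 0 0 0 0 0" --pt "0 0 0 0 0 0 0"

```text
clock: 18.27
tool_pos: [0.4798, -0.0151, 0.3844]
eef_rot: [0.949, 0.316, -0.001, -0.0]
contact_force: [-0.6, -0.0, -0.7]
opening: 0.005
finger_force: 0.0
```

```bash
python3 st.py; python3 - <<'E'
from fit import *
e=ext('wrist'); im=cams.snapshot('wrist')
P=np.array([.5351,.0259,np.radians(-53.1)]); z=56
im=np.ascontiguousarray(im); x0,y0=130,0
im=cv2.resize(im[0:260,x0:x0+300],None,fx=2.3,fy=2.3,interpolation=2)
for x,y,a,b in [(-53,0,7,58),(53,0,7,58),(0,71,40,7),(0,-71,40,7)]:
    q=(proj(e,W(P,[(x-a,y-b,z),(x+a,y-b,z),(x+a,y+b,z),(x-a,y+b,z)]))-[x0,y0]+.5)*2.3
    im=cv2.polylines(im,[q.astype(int)],True,(0,0,255),1)
cv2.imwrite('pics/w4o.png',im[:,:,::-1])
E
```

```text
clk 18.275 tip z mm 218.3764251699616 in tub frame -0.38051344337443993 -68.83157300547748 yaw of tool y rel tub -0.04760482970953888 tilt [-1.5e-03  3.0e-04 -1.0e+00] F [-0.6 -0.  -0.7] M [-0.06  0.12  0.01]
```

View pics/w4o.png

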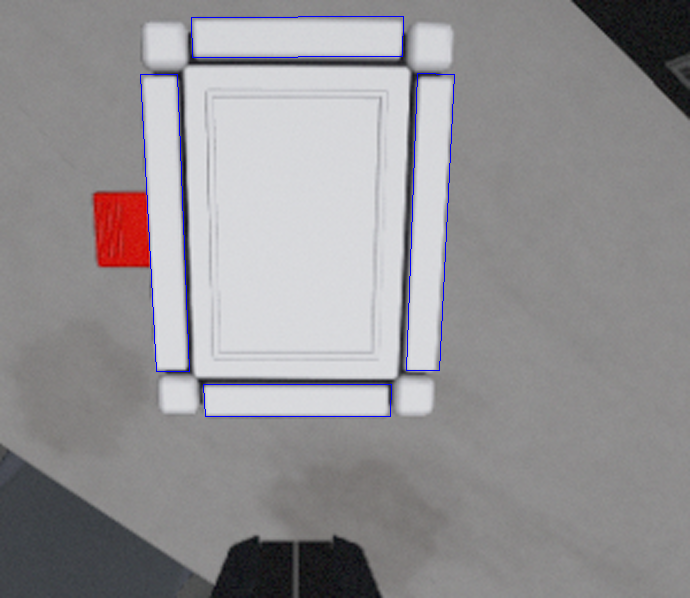

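```bash
python3 -c "
from plant import r; print(r.finish_job())"
```

```text
the job is handed in; nothing more can be done
None
```

I pressed all four rim sections down to their stops, starting with the pull-tab side and going clockwise. The last picture shows them flush with the corners and the tub where it was. The job is handed in at about 18 s.

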